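# Open the ratchet book clamp

### The job

Open the book clamp so that the finished bundle can be taken out later: press the red release on the blue sliding jaw down with the fingertips and, keeping it pressed, push the jaw back along its bar, away from the bundle, all the way to the black end stop. Then let go and move clear. Nothing is to be picked up: leave the bundle and all the other things on the bench where they are.

Things in the scene. Friction and masses are not known exactly. Their poses are not given: they have to be found in the camera images.
- clamp: Ratchet book clamp, screwed to the bench: plywood bed 220 (x) x 500 (y) x 28 mm high with a slot along its middle for the steel rack bar. Origin: centre of the bed's underside, on the bench. Its y axis runs along the bar, from the blue fixed fence (y -248 to -228 mm, 118 mm high) to the black end stop (y 224 to 248 mm, 54 mm high); +y is the direction in which the jaw is pushed back to open. Its z axis is up. Lies at any yaw up to 0.6 rad either way.
- jaw (a joint): Position of the blue sliding jaw along the bar, in m: 0 is closest to the fence, 0.15 is fully back at the end stop; grows along the clamp's +y. It begins between 0 and 0.05. The jaw slides with about 4 N of friction. The jaw plate facing the bundle is 120 mm wide, 12 mm thick, its top 97 mm above the bench; at 0 its bundle-side face is at the clamp's y = -75 mm. The ratchet lets it move towards the fence only, unless the red release is pressed.
- release (a joint): Angle of the red release paddle in rad: 0 up (ratchet engaged), 0.25 pressed fully down against its stop. The ratchet is free from about 0.15 on; above 0.18 counts as pressed. It springs up again, and the ratchet bites, when let go. Before it is touched it may read up to about 0.15 where the pawl rides on a tooth.
- release_pad (a point): Centre of the top of the red release pad, which is 46 mm (clamp x) by 44 mm (clamp y), its top level and 54 mm above the bench when up. It turns with the paddle about a pivot that lies 46 mm towards +y of this point and 20 mm below it, so at its centre the pad goes down about 11.5 mm when fully pressed; that takes about 7 to 8 N there. It rides with the jaw. Free room over the pad, from jaw plate to push plate: 58 mm along y, open at the sides.
- push_plate (a point): Centre of the pad-side face of the blue push plate, upright, 80 mm wide (clamp x), 10 mm thick, from 60 to 100 mm above the bench, part of the jaw. The face looks along the clamp's -y, 26 mm towards +y from the centre of the raised release pad: a fingertip that holds the pad down pushes the jaw back by this face (or by rubbing on the pad).
- bundle_mid (a point): Centre of the finished bundle of four yellow books, one solid block 198 (x) x 136 (y) x 60 mm high with a white paper band, lying loose on the clamp bed between fence and jaw.
- stamp: Hand stamp standing on the clamp bed beside the jaw, foot 22 x 34 mm, 50 mm high; origin at its underside.
- marker: White and blue marker pen lying on the bench on the robot's side of the clamp, 140 x 16 x 16 mm; origin at its underside.
- stapler: Black and grey stapler on the robot's side of the clamp, 38 x 130 x 46 mm; origin at its underside.
- mug: White mug beyond the clamp, 80 mm across, 92 mm high; origin at its underside.
- tape_roll: Roll of brown tape lying flat beyond the clamp, 100 mm across, 48 mm high; origin at its underside.
- glue: White glue bottle with an orange cap beyond the clamp, 56 mm across, 120 mm high; origin at its underside.

How it is judged:
On the way, in this order (a step that is already met when the one before it is completed fails the run):
1. the red release is pressed down before the jaw has been pushed back by more than 20 mm (value of joint release above 0.18 rad and distance of push_plate from where it was at the start of the episode below 0.02 m), for 0.1 s.
2. the jaw is pushed back to the end stop (value of joint jaw above 0.142 m), for 0.1 s.
At the end, for the whole second after the job is handed in: The jaw stands within 10 mm of the end of its travel (joint jaw above 0.14), the release has sprung up again (below 0.18 rad), the bundle lies within 15 mm and every other loose thing within 30 mm of where it was (value of joint jaw above 0.14 m and value of joint release below 0.18 rad and distance of bundle_mid from where it was at the start of the episode below 0.015 m and distance of each of stamp, marker, stapler, mug, tape_roll, glue from where it was at the start of the episode below 0.03 m); the robot touches nothing.
It fails at once if the bundle is shifted by more than 15 mm or lifted (distance of bundle_mid from where it was at the start of the episode above 0.015 m).
It fails at once if another loose thing on the bench is shifted by more than 30 mm, lifted or knocked over (distance of any of stamp, marker, stapler, mug, tape_roll, glue from where it was at the start of the episode above 0.03 m or angle between any of stamp, mug, glue's own z axis and vertical above 0.5 rad).
It fails at once if the robot pushes the bundle (contact force between the fingers and bundle above 5 N).
It also fails if it takes over 32 s, if anything falls off the work surface, if the arm or the gripper's body presses on something with over 40 N, if the wrist force passes 120 N, or if a joint passes its speed limit or range.

### The arm

A 7-joint arm with a two-finger parallel gripper is mounted at the origin on the work surface. World frame = base frame: x ahead of the robot, y to its left, z up, the work surface at z = 0. Lengths are in m, angles in rad, forces in N, time in s.
With the tool pointing down it reaches from about 0.4 to 0.85 m from the base axis. Payload 10.4 kg.
Tool frame: the origin (TCP) lies at the very end of the fingers, on their centre line; the grasp point (between the pads) lies 19 mm behind it; z points along the fingers, y is the line along which they close (so a half turn about z gives the same grasp; the last joint's range is limited). The gripper opens to 87 mm and grips with 3 to 60 N. Pads are 19 mm wide; open, the fingers measure 117 mm over their backs; the gripper's body (75 mm by 190 mm) begins 51 mm behind the grasp point.
Start: joints at [-1.363, 0.332, -0.065, 1.46, 0.022, 1.35, -0.088], TCP at [0.143, 0.608, 0.223] pointing down, gripper open.
Joint ranges: [-2.6, 2.6], [-0.5, 2.12], [-1.47, 1.34], [0.16, 2.42], [-1.27, 4.41], [0.06, 2.06], [-2.6, 2.6]. Speed limits (rad/s): [2.22, 2.22, 2.79, 2.79, 3.14, 3.14, 3.14].

### API

Orientations are given as a unit quaternion [x, y, z, w].
In Python, from bench import * gives the robot as it stands.
- The arm moves only by the tool step_arm, never from a script. Its arguments are lists of equal length, an entry for each row: "delta_pos": the shift along the world's x, y, z in units of 25 mm (1.0 is 25 mm), a list of three; "turn": the turn about the world's z in units of 0.12 rad (1.0 is 0.12 rad). In form: {"delta_pos": [[tx, ty, tz], ...], "turn": [turn, ...]}. A call has 1 to 12 rows; each row shifts and turns the commanded pose from where the row before left it; what a row does not reach is not made up. A row lasts 1/10 s, in which the tool goes at most 50 mm and 8.59 degrees, less where a joint would pass 70% of its speed; a pose out of reach is approached as far as the arm can. A call with a number of a shift or a turn outside -1 to 1 is refused whole. A call with a gripper value outside its range is refused whole. "grip" is the closure, from 0 (fully open) to 1 (shut), set as the call begins (left out, the last holds). The fingers move at their own pace and stop on an object; "newtons" is the grip in N (left out, the last holds). Time passes only in rows, so rows that do not move let the fingers close. It gives the time, the measured TCP pose, the force, the opening and the grip force at its end, in the units of the state.
- read_state(): the state, without advancing time (a new reading comes with each control period).
- camera(name): name is "side" or "top" or "wrist"; returns a dict with "image" (400x640x3 uint8, red, green, blue), "z_map" (400x640 float32, m along the optical axis (not along the pixel's ray), 0 where there is no reading), "mtx" (3x3 intrinsics, pixels), "dist" ([k1, k2, p1, p2, k3] as OpenCV has them; the pictures are not rectified), "view" (4x4, takes a point from world to camera coordinates). Camera axes: x right, y up, looking along -z (the intrinsics and any distortion apply to the point x, -y, -z); pixel columns grow to the right and rows downward; lengths in m; the calibration is good to about 2 mm. A picture is of the moment at which its call begins.
- close_job(): hands the job in; it is judged then, once.
The state is a dict: "time": time; "joint_positions": joint angles; "joint_vel": joint speeds; "joint_torque": joint torques, N m; "ee_pos": TCP position; "eef_rot": TCP orientation; "ft_force": force on the tool from outside, world axes, zero at the start; "torque": the same for the moment, N m; "width": finger opening in m; "grip_force": force on a finger pad.
Only numpy, scipy, OpenCV 4.12 (cv2) and the standard library are available. Lean on these libraries where they do the work, as an engineer would, in place of code of your own. Each camera call takes 0.05 s, during which the arm holds its last target. There are 200 camera calls.

## Working session

There is one attempt and no reset: what is moved stays moved. The work goes in short steps, Python scripts to look and compute and a tool call to move; the robot and the scene stay as the last step left them, time stands still between calls to the robot, and variables do not carry over. Pictures are saved under pics/ and viewed, at most 10 in all, crops included, and the job is handed in when it is done.

Besides the shell and the picture viewer there is one more tool, called in YAML: its name, and indented under it one key for each argument. step_arm: Moves the arm, as the interface text tells. Shifts and turns lie within -1 to 1; 1 stands for 25 mm of shift or 0.12 rad of turn. Its arguments: {"type":"object","properties":{"delta_pos":{"type":"array"},"turn":{"type":"array"},"grip":{"type":"number"},"newtons":{"type":"number"}},"required":["delta_pos","turn"]}

```bash
mkdir -p pics
cat > h.py <<'E'
from bench import *
import numpy as np, cv2
def pts(c):
    """world point for every pixel from z_map"""
    h,w=c["z_map"].shape
    uv=np.stack(np.meshgrid(np.arange(w),np.arange(h)),-1).reshape(-1,1,2).astype(np.float64)
    n=cv2.undistortPoints(uv,np.array(c["mtx"]),np.array(c["dist"])).reshape(h,w,2)
    z=c["z_map"]
    P=np.stack([n[...,0]*z,-n[...,1]*z,-z,np.ones_like(z)],-1)
    return (P@np.linalg.inv(np.array(c["view"])).T)[...,:3]
E
python3 - <<'E'
from h import *
ims=[]
for n in ["top","side"]:
    c=camera(n); np.savez(n+".npz",**c); cv2.imwrite(f"pics/{n}0.png",c["image"][...,::-1])
    hsv=cv2.cvtColor(c["image"],cv2.COLOR_RGB2HSV); P=pts(c)
    H,S,V=[hsv[...,i].astype(int) for i in range(3)]
    for nm,m in [("red",((H<6)|(H>174))&(S>150)&(V>80)),("blue",(H>100)&(H<125)&(S>120)&(V>60)),("yellow",(H>22)&(H<35)&(S>120))]:
        k,l,st,ce=cv2.connectedComponentsWithStats(m.astype(np.uint8))
        for i in range(1,k):
            if st[i,4]>60:
                q=P[(l==i)&(c["z_map"]>0)]
                print(n,nm,st[i],ce[i].round(), np.median(q,0).round(3) if len(q) else None)
s=read_state();print(s)
E
```

```text
top red [ 150    0   90   66 3835] [196.  38.] [0.944 0.285 0.109]
top red [521  23  51   7 160] [546.  26.] [ 0.958 -0.515  0.133]
top red [ 61  24  47   6 120] [85. 27.] [0.957 0.52  0.155]
top red [420  34  48   3 104] [443.  35.] [ 0.958 -0.296  0.089]
top red [ 574   69   57   83 2517] [601. 110.] [ 0.788 -0.694  0.021]
top red [344 208  23  23 312] [355. 219.] [ 0.525 -0.095  0.048]
top red [561 248  28   8  83] [575. 251.] [ 0.449 -0.631  0.025]
top red [ 38 250  26   6 108] [ 50. 252.] [0.446 0.599 0.129]
top red [  0 253  21   5  92] [ 10. 255.] [0.436 0.704 0.121]
top red [375 267  31  21 107] [390. 277.] [ 0.394 -0.172  0.089]
top blue [343 279  13  12  67] [349. 284.] [ 0.364 -0.08   0.016]
top yellow [ 74   0  28  17 369] [87.  7.] [1.005 0.518 0.155]
top yellow [174   0  28  23 533] [188.  10.] [1.014 0.301 0.111]
top yellow [ 396    0   90   63 3518] [438.  36.] [ 0.95  -0.287  0.087]
top yellow [532   0  30  16 382] [547.   6.] [ 1.005 -0.521  0.133]
top yellow [ 533  189   69   82 2547] [567. 231.] [ 0.485 -0.612  0.024]
top yellow [ 373  202   79   74 1798] [414. 23
[... 1221 characters left out ...]
int_positions': array([-1.36260174,  0.33280022, -0.06468708,  1.46080454,  0.02160129,
        1.34990445, -0.08849222]), 'joint_vel': array([ 0.000945  , -0.00150267,  0.00099314, -0.00133533, -0.0013037 ,
       -0.00167163,  0.00134257]), 'joint_torque': array([ 1.51486354e-03, -6.24542785e+01,  2.44617497e-02, -3.90723181e+01,
       -6.16118289e-02,  3.65470117e-02,  8.77657021e-05]), 'ee_pos': array([0.14290546, 0.60810997, 0.22186395]), 'eef_rot': array([ 1.15134398e-01,  9.93349736e-01, -6.09251013e-04, -4.08778118e-05]), 'ft_force': array([-0.02747955, -0.72735411,  0.35490389]), 'torque': array([0.05159074, 0.00377572, 0.00114741]), 'grip_force': 0.0, 'width': 0.08683798756831806}
```

View pics/top0.png

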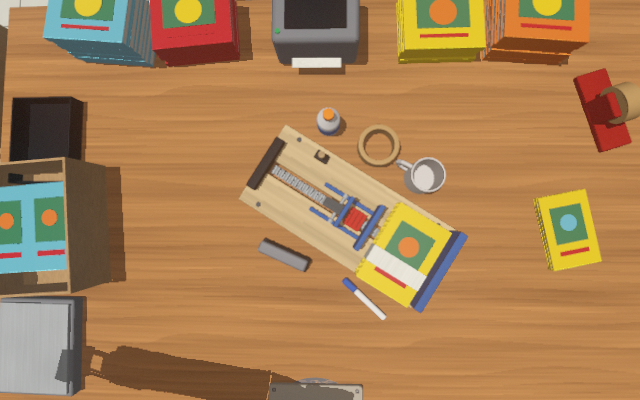

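View pics/side0.png

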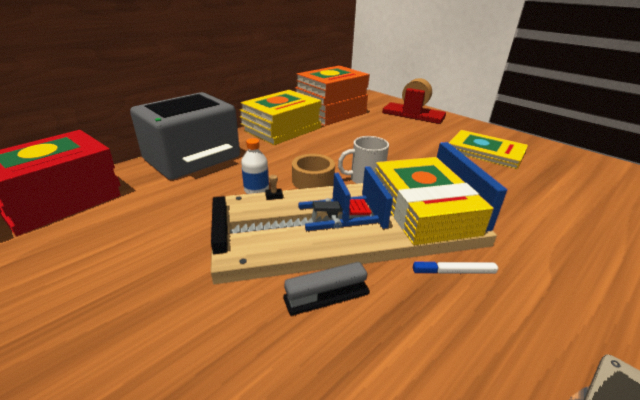

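The top view shows the fence near (440,270), the end stop near (265,163), the red pad at (355,219) and the stamp on the bed at (321,156). The side view agrees, and the area over the pad is open. Next I'll measure the yaw and the pad centre.

Run:
```python
from h import *
T=dict(np.load("top.npz")); P=pts(T); im=T["image"]; v=T["z_map"]>0
hsv=cv2.cvtColor(im,cv2.COLOR_RGB2HSV).astype(int);H,S,V=[hsv[...,i] for i in range(3)]
roi=np.zeros(v.shape,bool); roi[110:320,230:480]=1
blue=(H>105)&(H<130)&(S>90)&roi&v
def rect(m,nm):
    q=P[m]; r=cv2.minAreaRect(q[:,:2].astype(np.float32)); print(nm,len(q),np.round(r[0],4),np.round(r[1],4),round(r[2],2),"z",np.percentile(q[:,2],[5,50,95]).round(4)); return r
rect(blue&(P[...,2]>.105),"fence top")
rect(blue&(P[...,2]>.09)&(P[...,2]<.104),"jaw tops")
m=blue&(P[...,2]>.09)&(P[...,2]<.104)
k,l,st,ce=cv2.connectedComponentsWithStats(m.astype(np.uint8))
for i in range(1,k):
    if st[i,4]>15: rect(l==i,"plate")
red=((H<8)|(H>172))&(S>130)&roi&v
box=np.zeros_like(roi);box[200:240,335:375]=1
rect(red&box,"pad")
bed=roi&v&(P[...,2]>.02)&(P[...,2]<.034)
k,l,st,ce=cv2.connectedComponentsWithStats(bed.astype(np.uint8)); i=1+st[1:,4].argmax(); 
rect(roi&v&(P[...,2]>.02)&(P[...,2]<.14)&(l==i),"bed")
blk=roi&v&(V<75)&(P[...,2]>.045)&(P[...,2]<.062); 
k,l,st,ce=cv2.connectedComponentsWithStats(blk.astype(np.uint8)); i=1+st[1:,4].argmax(); rect(l==i,"stop")
for nm,(u,w) in dict(glue=(328,114),stamp=(321,155),mug=(428,175),tape=(363,145)).items(): print(nm,P[w,u].round(3))
c=im[105:325,230:480]; cv2.imwrite("pics/crop.png",cv2.resize(c[...,::-1],None,fx=3.2,fy=2.7*1.0,interpolation=cv2.INTER_CUBIC)[:600,:800])
```

```text
fence top 733 [ 0.41   -0.2789] [0.0198 0.1949] 58.05 z [0.1156 0.1181 0.1208]
jaw tops 358 [ 0.5243 -0.0951] [0.0782 0.1158] 58.23 z [0.0948 0.0981 0.1022]
plate 127 [ 0.5424 -0.066 ] [0.0093 0.0754] 58.51 z [0.098  0.1002 0.1027]
plate 231 [ 0.5063 -0.1241] [0.0101 0.1158] 58.18 z [0.0944 0.0971 0.0998]
pad 333 [ 0.5239 -0.0959] [0.048  0.0439] 57.85 z [0.0432 0.0478 0.0517]
bed 8928 [ 0.5375 -0.0757] [0.4964 0.221 ] 58.06 z [0.0254 0.0283 0.0311]
stop 62 [0.6537 0.1133] [0.002  0.1318] 58.46 z [0.0457 0.0513 0.0549]
glue [ 0.761 -0.03   0.12 ]
stamp [ 0.674 -0.014  0.079]
mug [ 0.635 -0.281  0.005]
tape [ 0.703 -0.115  0.047]
```

step_arm:
  delta_pos:
    - [0.7,-0.75,0]
    - [0.7,-0.75,0]
    - [0.7,-0.75,0]
    - [0.7,-0.75,0]
    - [0.7,-0.75,0]
    - [0.7,-0.75,0]
    - [0.7,-0.75,0]
    - [0.7,-0.75,0]
    - [0.7,-0.75,0]
    - [0.7,-0.75,0]
    - [0.7,-0.75,0]
    - [0.7,-0.75,0]
  turn: [-0.2,-0.2,-0.2,-0.2,-0.2,-0.2,-0.2,-0.2,-0.2,-0.2,-0.2,-0.2]
  grip: 1
  newtons: 20

```text
time: 1.3
ee_pos: [0.3544, 0.3818, 0.2226]
eef_rot: [0.257, 0.966, 0.0, 0.0]
ft_force: [0.2, -0.1, 0.4]
width: 0.0028
grip_force: 0.0
```

step_arm:
  delta_pos:
    - [0.4,-0.9,0]
    - [0.4,-0.9,0]
    - [0.4,-0.9,0]
    - [0.4,-0.9,0]
    - [0.4,-0.9,0]
    - [0.4,-0.9,0]
    - [0.4,-0.9,0]
    - [0.4,-0.9,0]
    - [0.4,-0.9,0]
    - [0.4,-0.9,0]
    - [0.4,-0.9,0]
    - [0,0,0]
  turn: [0,0,0,0,0,0,0,0,0,0,0,0]

```text
time: 2.5
ee_pos: [0.4644, 0.1317, 0.2227]
eef_rot: [0.259, 0.966, -0.0, 0.0]
ft_force: [0.8, -0.9, -0.4]
width: 0.0004
grip_force: 0.0
```

step_arm:
  delta_pos:
    - [0.24,-0.9,0]
    - [0.24,-0.9,0]
    - [0.24,-0.9,0]
    - [0.24,-0.9,0]
    - [0.24,-0.9,0]
    - [0.24,-0.9,0]
    - [0.24,-0.9,0]
    - [0.24,-0.9,0]
    - [0.24,-0.9,0]
    - [0.24,-0.96,0]
    - [0,0,-1]
    - [0,0,0]
  turn: [-0.28,0,0,0,0,0,0,0,0,0,0,0]

```text
time: 3.7
ee_pos: [0.5213, -0.0914, 0.1952]
eef_rot: [0.274, 0.962, -0.001, -0.002]
ft_force: [-0.4, 0.4, -0.3]
width: 0.0001
grip_force: 0.0
```

step_arm:
  delta_pos:
    - [0,0,-1]
    - [0,0,-1]
    - [0,0,-0.8]
    - [0,0,0]
    - [0,0,0]
  turn: [0,0,0,0,0]

```text
time: 4.2
ee_pos: [0.5232, -0.0904, 0.1285]
eef_rot: [0.273, 0.962, 0.0, 0.0]
ft_force: [0.2, -0.0, -0.1]
width: 0.0006
grip_force: 0.0
```

Run:
```python
from h import *
print(read_state()["ee_pos"])
a=camera("side")["image"][130:290,200:520]; b=camera("wrist")["image"]
cv2.imwrite("pics/s1.png",np.vstack([cv2.resize(a,(600,300)),cv2.resize(b,(480,300))[:, :].copy() if 0 else cv2.copyMakeBorder(cv2.resize(b,(480,300)),0,0,0,120,cv2.BORDER_CONSTANT)])[...,::-1])
```

```text
[ 0.52318279 -0.09036365  0.12852316]
```

View pics/s1.png

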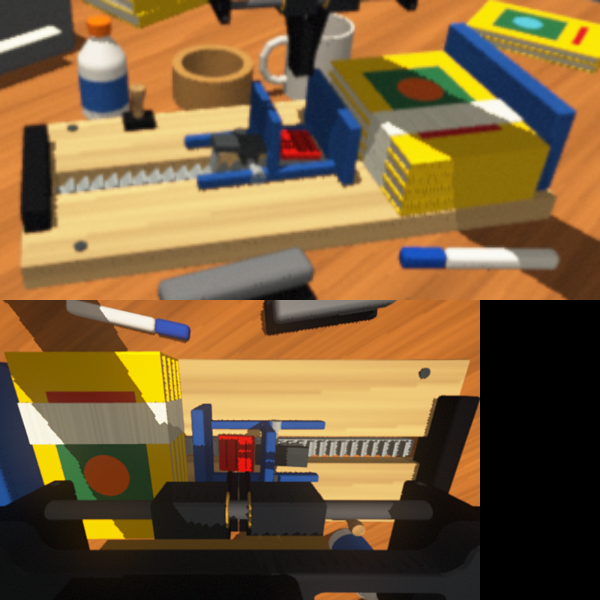

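The fingers sit centred over the pad between the two plates, as the wrist view shows at (238,455). I'll descend.

step_arm:
  delta_pos:
    - [0,0,-0.9]
    - [0,0,-0.9]
    - [0,0,-0.9]
    - [0,0,-0.3]
    - [0,0,0]
    - [0,0,0]
  turn: [0,0,0,0,0,0]

```text
time: 4.9
ee_pos: [0.5238, -0.0906, 0.0539]
eef_rot: [0.273, 0.962, 0.0, 0.001]
ft_force: [0.4, -0.3, 0.4]
width: 0.0003
grip_force: 0.0
```

step_arm:
  delta_pos:
    - [0,0,-0.2]
    - [0,0,-0.2]
    - [0,0,0]
    - [0,0,0]
  turn: [0,0,0,0]

```text
time: 5.3
ee_pos: [0.5242, -0.0912, 0.0444]
eef_rot: [0.273, 0.962, 0.0, 0.001]
ft_force: [-4.9, -0.5, 15.4]
width: 0.0009
grip_force: 7.9
```

step_arm:
  delta_pos:
    - [0,0,-0.1]
    - [0,0,0]
    - [0,0,0]
  turn: [0,0,0]

```text
time: 5.6
ee_pos: [0.525, -0.0905, 0.0436]
eef_rot: [0.273, 0.962, 0.002, 0.002]
ft_force: [-11.6, 3.1, 36.2]
width: 0.0008
grip_force: 18.2
```

step_arm:
  delta_pos:
    - [0.13,0.21,0]
    - [0.13,0.21,0]
    - [0.13,0.21,0]
    - [0.13,0.21,0]
    - [0.13,0.21,0]
    - [0.13,0.21,0]
  turn: [0,0,0,0,0,0]

```text
time: 6.2
ee_pos: [0.5446, -0.0588, 0.0437]
eef_rot: [0.273, 0.962, 0.002, 0.002]
ft_force: [-9.9, 0.9, 33.8]
width: 0.0002
grip_force: 17.4
```

step_arm:
  delta_pos:
    - [0.21,0.34,0]
    - [0.21,0.34,0]
    - [0.21,0.34,0]
    - [0.21,0.34,0]
    - [0.21,0.34,0]
    - [0.21,0.34,0]
    - [0.21,0.34,0]
    - [0.21,0.34,0]
    - [0.21,0.34,0]
    - [0.1,0.16,0]
    - [0,0,0]
  turn: [0,0,0,0,0,0,0,0,0,0,0]

```text
time: 7.3
ee_pos: [0.5954, 0.023, 0.0439]
eef_rot: [0.272, 0.962, 0.002, 0.003]
ft_force: [-4.7, 3.7, 27.1]
width: 0.0005
grip_force: 12.9
```

Run:
```python
from h import *
print(read_state()["ee_pos"],read_state()["ft_force"])
a=camera("side"); np.savez("side2.npz",**a); a=a["image"][130:290,200:520]
cv2.imwrite("pics/s2.png",cv2.resize(a,(760,380))[...,::-1])
```

```text
[0.59536466 0.02303913 0.04392336] [-4.73182455  3.7194517  27.10067349]
```

View pics/s2.png

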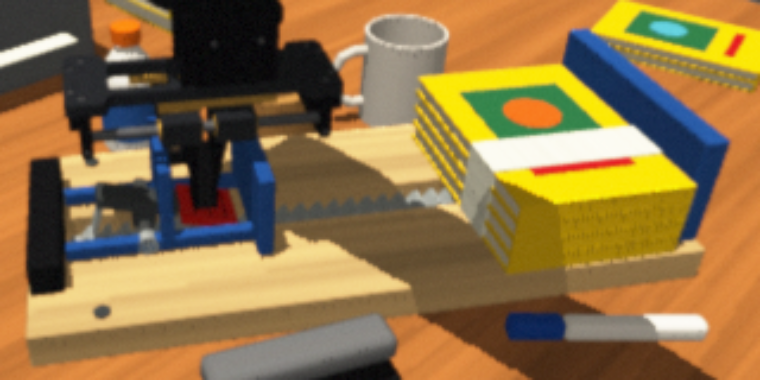

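The jaw is almost at the end stop, with its rails at (68,245) close to the black block. I'll push the last millimetres until I feel the stop.

step_arm:
  delta_pos:
    - [0.1,0.17,0]
    - [0.1,0.17,0]
    - [0.1,0.17,0]
    - [0,0,0]
    - [0,0,0]
  turn: [0,0,0,0,0]

```text
time: 7.85
ee_pos: [0.5968, 0.0249, 0.0434]
eef_rot: [0.276, 0.961, -0.004, -0.002]
ft_force: [-32.8, -23.7, 50.8]
width: 0.0003
grip_force: 29.5
```

A firm reaction of about 37 N means the jaw is at the stop. I'll lift straight off.

step_arm:
  delta_pos:
    - [0,0,0.3]
    - [0,0,0.5]
    - [-0.1,-0.17,0.8]
    - [-0.1,-0.17,1]
    - [0,0,1]
    - [0,0,1]
    - [0,0,1]
    - [0,0,1]
    - [0,0,1]
    - [0,0,0]
    - [0,0,0]
  turn: [0,0,0,0,0,0,0,0,0,0,0]

```text
time: 8.95
ee_pos: [0.595, 0.0262, 0.2306]
eef_rot: [0.272, 0.962, 0.001, 0.001]
ft_force: [0.6, -0.4, -1.3]
width: 0.0005
grip_force: 0.0
```

Run:
```python
from h import *
print(read_state()["ee_pos"],read_state()["ft_force"])
a=camera("side"); P=pts(a); im=a["image"]
hsv=cv2.cvtColor(im,cv2.COLOR_RGB2HSV).astype(int)
u=np.array([.528,.849]); o=np.array([.5375,-.0757])
y=(P[...,:2]-o)@u; x=(P[...,:2]-o)@np.array([.849,-.528])
m=(hsv[...,0]>100)&(hsv[...,0]<130)&(hsv[...,1]>100)&(abs(x)<.07)&(P[...,2]>.07)&(P[...,2]<.105)&(a["z_map"]>0)&(y>-.2)
print("blue y hist",np.histogram(y[m],bins=np.arange(-.1,.2,.01)))
r=((hsv[...,0]<8)|(hsv[...,0]>172))&(hsv[...,1]>130)&(abs(x)<.03)&(y>0)&(y<.2)&(a["z_map"]>0)
print("red z",np.percentile(P[r][:,2],[5,50,95]),"y",np.percentile(y[r],[5,50,95]))
cv2.imwrite("pics/s3.png",cv2.resize(im[130:290,200:520],(760,380))[...,::-1])
```

```text
[0.59499783 0.02620048 0.23055669] [ 0.6111147  -0.41551825 -1.31152121]
blue y hist (array([  0,   0,   0,   0,   0,   0,   0,   0,   0,   0,   0,   0,   0,
         0,   0,   0,   0, 196, 227,   0,   0,   0,   0,   0, 196,  47,
         0,   0,   0,   0]), array([-1.00000000e-01, -9.00000000e-02, -8.00000000e-02, -7.00000000e-02,
       -6.00000000e-02, -5.00000000e-02, -4.00000000e-02, -3.00000000e-02,
       -2.00000000e-02, -1.00000000e-02, -5.55111512e-17,  1.00000000e-02,
        2.00000000e-02,  3.00000000e-02,  4.00000000e-02,  5.00000000e-02,
        6.00000000e-02,  7.00000000e-02,  8.00000000e-02,  9.00000000e-02,
        1.00000000e-01,  1.10000000e-01,  1.20000000e-01,  1.30000000e-01,
        1.40000000e-01,  1.50000000e-01,  1.60000000e-01,  1.70000000e-01,
        1.80000000e-01,  1.90000000e-01,  2.00000000e-01]))
red z [0.04220746 0.04845408 0.27988217] y [0.09315093 0.11350807 0.13338266]
```

View pics/s3.png

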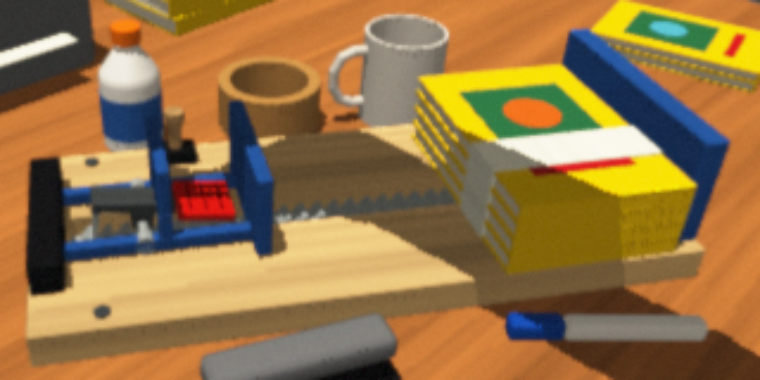

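The jaw is against the end stop, the release is back at its initial height, and the other things haven't moved.

```bash
python3 -c "
from bench import *
print(close_job())"
```

```text
the job is handed in; nothing more can be done
None
```

I pressed the release, pushed the jaw back to the end stop, let go and moved the arm clear, then handed the job in. The final picture showed the jaw at the stop, the release sprung up and nothing else visibly moved, but the hand-in gave no verdict.

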